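# Date-stamp a carton in the bench stamp press

### The arm

A 7-joint arm with a two-finger parallel gripper is mounted at the origin on the work surface. World frame = base frame: x ahead of the robot, y to its left, z up, the work surface at z = 0. Lengths are in m, angles in rad, forces in N, time in s.
With the tool pointing down it reaches from about 0.4 to 0.85 m from the base axis. Payload 4.5 kg.
Tool frame: the origin (TCP) lies between the finger pads; the fingertips stand 11 mm ahead of it and the grasp point (between the pads) lies 8 mm behind it (r.nose_length is the distance from the TCP to the fingertips, in m); z points along the fingers, y is the line along which they close (so a half turn about z gives the same grasp; the last joint's range is limited). The gripper opens to 88 mm and grips with 3 to 60 N. Pads are 18 mm wide; open, the fingers measure 123 mm over their backs; the gripper's body (75 mm by 187 mm) begins 45 mm behind the grasp point.
Start: joints at [1.285, 0.689, -0.195, 1.565, 0.157, 0.902, -0.215], TCP at [0.197, -0.593, 0.25] pointing down, gripper open.
Joint ranges: [-3.01, 3.01], [-0.46, 2.08], [-1.47, 1.51], [0.13, 2.56], [-1, 4.14], [0.04, 2.09], [-2.66, 2.66]. Speed limits (rad/s): [2.57, 2.57, 3.14, 3.14, 3.14, 3.14, 3.14].

### API

Orientations are given as a unit quaternion [x, y, z, w].
In Python, from plant import get_state, snapshot, camera_model, r gives the robot as it stands.
- The arm moves only by the shell command python3 -m inch 'ROWS' [FORCE]. ROWS is text: rows parted by semicolons, each of 7 numbers parted by spaces: the opening, from -1 (shut) to 1 (fully open), then the shift along the tool's x, y, z in m, then the turn, a rotation vector about the tool's x, y, z in rad. A call has 1 to 20 rows; each row shifts and turns the commanded pose from where the row before left it, along the tool's axes as they then stand; what a row does not reach is not made up. A row lasts 1/12 s, in which the tool goes at most 41.7 mm and 7.16 degrees, less where a joint would pass 70% of its speed; a pose out of reach is approached as far as the arm can. A call is refused whole if a number of a shift passes 0.0417 or a number of a turn 0.125, either way. A call with a gripper value outside its range is refused whole. The fingers move at their own pace and stop on an object; FORCE is the grip in N (left out, the last holds). Time passes only in rows, so rows that do not move let the fingers close. It gives the time, the measured TCP pose, the force, the opening and the grip force at its end, in the units of the state.
- get_state(): the state, without advancing time (a new reading comes with each control period).
- snapshot(name): name is "scene" or "top" or "wrist"; returns (picture, depth): 480x640x3 uint8, red, green, blue; 480x640 float32, m along the optical axis (not along the pixel's ray), 0 where there is no reading.
- camera_model(name): a dict with "intrinsics" (3x3 intrinsics, pixels), "dist" ([k1, k2, p1, p2, k3] as OpenCV has them; the pictures are not rectified), "view" (4x4, takes a point from world to camera coordinates). Camera axes: x right, y down, z forward; pixel columns grow to the right and rows downward; lengths in m; the calibration is good to about 2 mm. A picture is of the moment at which its call begins: read the wrist's pose just before it. camera_model takes no time and is no camera call; for the wrist camera it gives the pose at the moment of the call.
- r.finish_job(): hands the job in; it is judged then, once.
The state is a dict: "clock": time; "q": joint angles; "qd": joint speeds; "joint_torque": joint torques, N m; "tool_pos": TCP position; "eef_rot": TCP orientation; "contact_force": force on the tool from outside, world axes, zero at the start; "moment": the same for the moment, N m; "opening": opening from 0.0 (shut) to 1.0 (fully open); "finger_force": force on a finger pad.
Only numpy, scipy, OpenCV 4.12 (cv2) and the standard library are available. Lean on these libraries where they do the work, as an engineer would, in place of code of your own. Each camera call takes 0.05 s, during which the arm holds its last target. There are 200 camera calls.

### The job

Lay the long flat carton on the bed of the stamp press, between the side fences with its end pushed home against the back stop, then press the palm knob all the way down to its stop and hold it there for a moment so that the pad prints the carton. Let the knob spring back up, take the carton out and set it down flat on the middle of the wooden board without dropping it. Leave the other things on the counter where they are.

Things in the scene. Friction and masses are not known exactly. Their poses are not given: they have to be found in the camera images.
- carton: the loose long flat cardboard carton, 180 (its x) x 62 (its y) x 42 mm high, about 0.18 kg (varies), with a paper band round its sides, the same both ways round; it lies flat on the counter on one side of the press. Origin: centre of its underside, z up
- press: grey stamp press, fixed to the counter (place and yaw vary). Origin on the counter; +x from its open mouth (robot's side) to the column at the back, y across, z up. Base plate x -130 to +110, 110 wide, its top (the bed) 20 high. Head overhangs the bed from x +10 to +105, 54 wide, its underside 125 and top 165 above the counter, the pad hanging below it. All mm, press frame
- stop (a point): foot of the back stop: middle of the column's front face at bed height (press frame 65, 0, 20 mm); column 50 mm wide. Two side fences stand 8 mm above the bed from press x -5 to +65, 70 mm apart (4 mm clearance a side). The carton is home with its long side along the press's x and its centre at press x = -25, y = 0, its near 115 mm standing clear of the head
- knob_top (a point): centre of the flat top of the black palm knob, 44 mm across the flat and 56 mm overall; it moves with the plunger. When up it is 235 mm above the counter, at x = +35 mm, y = 0 of the press; pressing is straight down
- plunger (a joint): travel of the plunger and knob in m: 0 when up, 0.035 when fully down on its stop. Sprung back up: about 2 N to start it, about 7 N at the stop, and some 4 N more there when the pad bears on a carton; it returns by itself when let go
- stamp_pad: rubber stamp pad under the plunger, 44 x 40 mm (holder 48 x 44), spring-mounted. Origin: centre of its underside, at press x = +35 mm, y = 0, 93 mm above the counter when the plunger is up; its full stroke would take it to 58 mm, 4 mm below the top of a carton on the bed, so its spring (about 4 N) yields
- board: the fixed wooden cutting board, 260 (its x) x 200 (its y) x 20 mm, on the other side of the press from the carton. Origin: centre of its underside, on the counter; the round tin stands on its +x, +y corner
- round_tin: bystander: round tin, 48 mm across, 34 mm high, on the board at board x = +90, y = +72 mm. Origin: centre of its underside
- jar: bystander: jar, 66 mm across, 100 mm high, beyond the press on the left (+y). Origin: centre of its underside
- mill: bystander: wooden pepper mill, 56 mm across, 150 mm high, beyond the press on the right (-y). Origin: centre of its underside
- short_carton: bystander: short carton 110 x 62 x 30 mm with a blue band, at the far left (+y) by the steel pans. Origin: centre of its underside
- tall_carton: bystander: upright carton 75 x 60 x 120 mm, at the back left. Origin: centre of its underside
There are look-alikes about, which are no part of the job. Leave any yellow look-alike of the carton alone.

How it is judged:
On the way, in this order (a step that is already met when the one before it is completed fails the run):
1. the carton lies on the press bed between the fences, its end home against the back stop (within 6 mm) (x of carton in the frame of press between -0.031 and -0.021 m and y of carton in the frame of press between -0.007 and 0.007 m and z of carton in the frame of press between 0.015 and 0.025 m and angle between carton's own z axis and vertical below 0.06 rad and angle between the x axis of carton and the x axis of press, either way round below 0.07 rad), for 0.2 s.
2. the knob is pressed down to its stop (at least 33 mm of 35) and held 0.3 s, the pad bearing on the seated carton (all of step 1 and value of joint plunger above 0.033 m and contact force between stamp_pad and carton above 2.5 N), for 0.3 s.
3. the knob has sprung back up (value of joint plunger below 0.003 m), for 0.1 s.
At the end, for the whole second after the job is handed in: the carton lies flat (within 0.06 rad) and still on the board, its centre within 70 mm along the board's x and 60 mm along its y of the board's centre; the plunger is back up (less than 3 mm down) (x of carton in the frame of board between -0.07 and 0.07 m and y of carton in the frame of board between -0.06 and 0.06 m and z of carton in the frame of board between 0.015 and 0.025 m and angle between carton's own z axis and vertical below 0.06 rad and linear speed of carton below 0.02 m/s and value of joint plunger below 0.003 m); the robot touches nothing.
It fails at once if a bystander (round tin, jar, pepper mill, short carton, tall carton) is moved more than 30 mm (distance of any of round_tin, jar, mill, short_carton, tall_carton from where it was at the start of the episode above 0.03 m).
It fails at once if the carton is dropped or thrown (moves faster than 0.7 m/s while the fingers do not hold it) (contact force between the fingers and carton below 0.05 N and linear speed of carton above 0.7 m/s).
It also fails if it takes over 72 s, if anything falls off the work surface, if the arm or the gripper's body presses on something with over 40 N, if the wrist force passes 120 N, or if a joint passes its speed limit or range.

## Working session

There is one attempt and no reset: what is moved stays moved. The work goes in short steps, Python scripts to look and compute and a shell command to move; the robot and the scene stay as the last step left them, time stands still between calls to the robot, and variables do not carry over. Pictures are saved under pics/ and viewed, at most 10 in all, crops included, and the job is handed in when it is done.

```bash
ls; mkdir -p pics; python3 - <<'E'
from plant import *
import cv2,numpy as np
s=get_state();print(s)
for n in("scene","top"):
    p,d=snapshot(n);cv2.imwrite(f"pics/{n}0.png",p[:,:,::-1]);np.save(f"pics/{n}0.npy",d);m=camera_model(n);print(n,m)
E
```

```text
pics
{'clock': 0.0, 'q': array([ 1.28479414,  0.68999875, -0.19448662,  1.56635706,  0.15731077,
        0.90253073, -0.21508381]), 'qd': array([-2.98013057e-04,  1.63733611e-03,  8.16279507e-04, -1.89601901e-03,
       -1.93980276e-03,  2.45650826e-04,  6.20084447e-06]), 'joint_torque': array([ 4.11385063e-04, -5.27562833e+01, -1.26629680e+00, -1.53429419e+01,
       -5.25323243e-02,  6.61979182e-03,  1.84155379e-04]), 'tool_pos': array([ 0.19622309, -0.59273285,  0.24889666]), 'eef_rot': array([ 9.87235602e-01,  1.59263811e-01, -2.33509717e-04, -9.22140060e-04]), 'contact_force': array([ 0.79027442,  0.0946507 , -0.07529683]), 'moment': array([-0.00250043, -0.04050912,  0.02645831]), 'finger_force': 0.0, 'opening': 1.0008677982047776}
scene {'intrinsics': array([[501.41227788,   0.        , 313.03411654],
       [  0.        , 501.41227788, 232.6369852 ],
       [  0.        ,   0.        ,   1.        ]]), 'dist': array([-0.10754783,  0.        ,  0.        ,  0.        ,  0.        ]), 'view': array([[ 7.72692545e-01,  6.34779304e-01, -1.21057338e-03,
        -4.61483587e-01],
       [ 4.65149226e-01, -5.67504001e-01, -6.79393410e-01,
        -6.63528539e-02],
       [-4.31951882e-01,  5.24399126e-01, -7.33773213e-01,
         1.34381382e+00],
       [ 0.00000000e+00,  0.00000000e+00,  0.00000000e+00,
         1.00000000e+00]])}
top {'intrinsics': array([[445.62134124,   0.        , 321.32975235],
       [  0.        , 445.62134124, 244.18414142],
       [  0.        ,   0.        ,   1.        ]]), 'dist': array([0.02926226, 0.        , 0.        , 0.        , 0.        ]), 'view': array([[-0.01693031, -0.99980139, -0.01051434,  0.09762879],
       [-0.99707691,  0.0176659 , -0.0743341 ,  0.51812366],
       [ 0.07450508,  0.00922511, -0.99717796,  1.10272708],
       [ 0.        ,  0.        ,  0.        ,  1.        ]])}
```

View pics/top0.png

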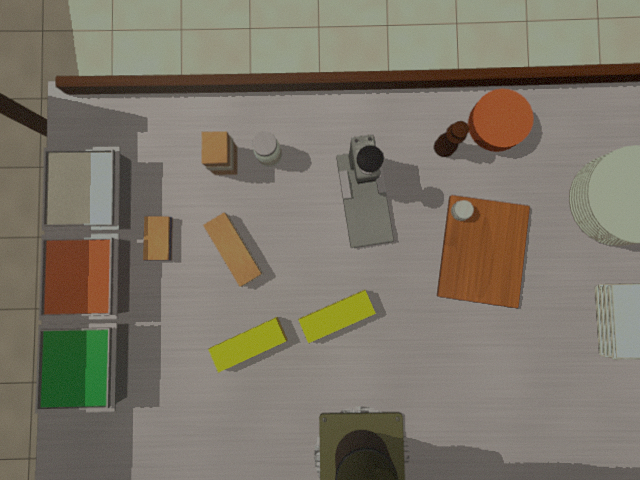

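View pics/scene0.png

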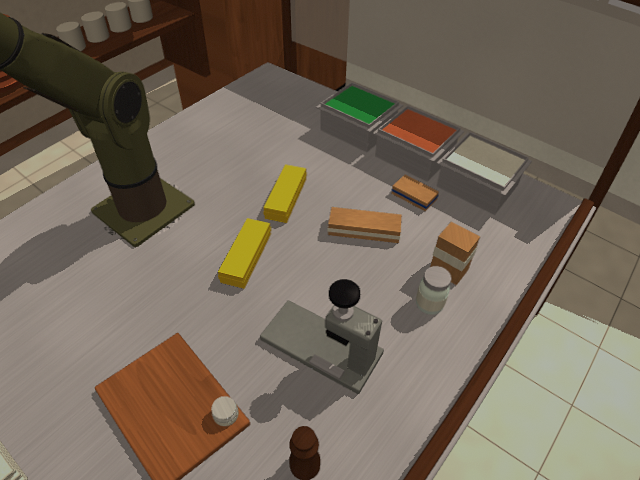

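The top view shows these cartons:
- Brown long carton at (232,250), with a paper band visible in the scene view at (365,225).
- Two yellow look-alikes at (248,345) and (337,316).
- Short carton at (158,238).
- Tall carton at (218,150).

The brown long carton fits the description: it is cardboard, long and banded. The press is at (368,195), its knob at (370,158), and the board is at (485,250).

```bash
cat > h.py <<'E'
import cv2,numpy as np
from plant import *
def ray(m,uv,z):
    uv=np.array(uv,float).reshape(-1,1,2)
    n=cv2.undistortPoints(uv,m["intrinsics"],m["dist"]).reshape(-1,2)
    V=np.array(m["view"]);R=V[:3,:3];c=-R.T@V[:3,3]
    d=np.c_[n,np.ones(len(n))]@R
    return c+d*((z-c[2])/d[:,2])[:,None]
def rect(mask,m,z,roi):
    x0,y0,x1,y1=roi;k=np.zeros_like(mask);k[y0:y1,x0:x1]=mask[y0:y1,x0:x1]
    k=cv2.morphologyEx(k,cv2.MORPH_OPEN,np.ones((3,3)))
    c=max(cv2.findContours(k,0,2)[0],key=cv2.contourArea)
    P=ray(m,c.reshape(-1,2),z)[:,:2]
    r=cv2.minAreaRect((P*1000).astype(np.float32));return r,cv2.boundingRect(c),cv2.contourArea(c)
E
python3 - <<'E'
from h import *
im=cv2.imread("pics/top0.png");m=camera_model("top");d=np.load("pics/top0.npy")
hsv=cv2.cvtColor(im,cv2.COLOR_BGR2HSV)
for p in[(232,250),(485,260),(370,225),(370,158),(300,250)]:print(p,hsv[p[1],p[0]],d[p[1],p[0]])
mk=cv2.inRange(hsv,(5,90,90),(20,255,255))
print("carton",rect(mk,m,.042,(195,205,270,295)))
print("board",rect(cv2.inRange(hsv,(3,110,60),(20,255,255)),m,.02,(425,185,540,315)))
k=cv2.inRange(hsv,(0,0,0),(180,255,45));print("knob",rect(k,m,.235,(345,135,395,180)))
ms=camera_model("scene");i2=cv2.imread("pics/scene0.png");h2=cv2.cvtColor(i2,cv2.COLOR_BGR2HSV)
a=cv2.resize(im[125:260,325:410],None,fx=4.4,fy=4.4,interpolation=2)
b=cv2.resize(im[200:300,190:280],None,fx=4.4,fy=4.4,interpolation=2)
W=np.zeros((max(len(a),len(b)),a.shape[1]+b.shape[1],3),np.uint8);W[:len(a),:a.shape[1]]=a;W[:len(b),a.shape[1]:]=b
cv2.imwrite("pics/crop1.png",W);print(W.shape)
E
```

```text
(232, 250) [ 17 122 153] 1.1062303
(485, 260) [ 13 173 127] 1.1143817
(370, 225) [ 21  23 111] 1.1277813
(370, 158) [100  19  41] 0.9205513
(300, 250) [ 12  18 144] 1.1418812
carton (((510.4975891113281, 309.3109130859375), (179.36895751953125, 62.048988342285156), 30.42234992980957), (204, 213, 57, 73), 1728.0)
board (((496.52777099609375, -315.12457275390625), (200.4373321533203, 257.3150329589844), 80.733642578125), (438, 196, 92, 112), 8156.5)
knob (((678.8296508789062, -15.520824432373047), (51.414302825927734, 52.258426666259766), 88.74039459228516), (357, 146, 26, 26), 441.5)
(594, 770, 3)
```

View pics/crop1.png

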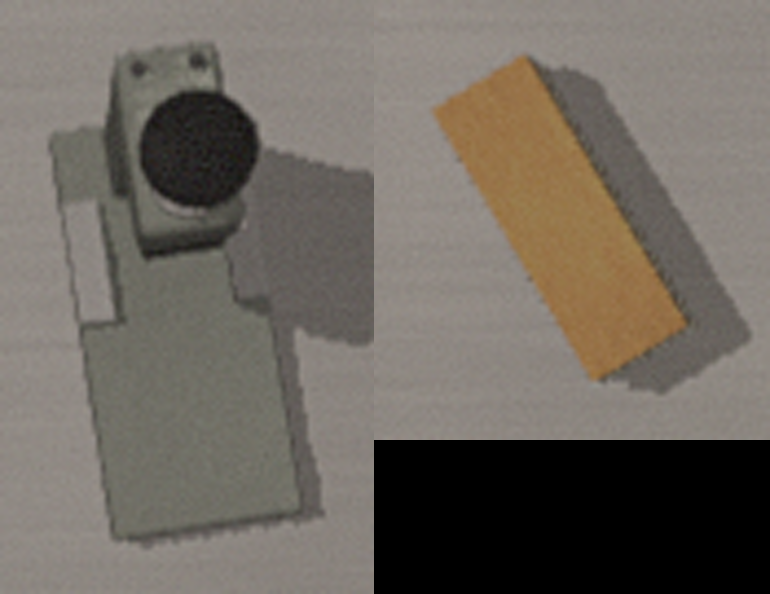

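The crop confirms the brown long carton: 179 x 62 mm, a plain cardboard top, not yellow. On the press, the near bed corners are at top-view (351,247) and (393,241), and the fences are the pale and dark strips at either side of the head. Next I'll get the press pose from the bed edges and the knob.

```bash
python3 - <<'E'
from h import *
im=cv2.imread("pics/top0.png");m=camera_model("top")
hsv=cv2.cvtColor(im,cv2.COLOR_BGR2HSV)
f=lambda pts:[(325+(x+.5)/4.4-.5,125+(y+.5)/4.4-.5) for x,y in pts]
N=ray(m,f([(113,540),(300,513)]),.02)[:,:2]*1000
L=ray(m,f([(113,540),(82,328),(50,140)]),.02)[:,:2]*1000
R=ray(m,f([(300,513),(270,312)]),.02)[:,:2]*1000
print(N,np.linalg.norm(N[0]-N[1]));print(L,R)
a=lambda v:np.degrees(np.arctan2(v[1],v[0]))
print("yaw L",a(L[2]-L[0]),a(L[1]-L[0]),"R",a(R[1]-R[0]),"near",a(N[1]-N[0])+90, "len",np.linalg.norm(L[2]-L[0]))
# bed mask in the near, free part, minAreaRect
b,g,r=[im[:,:,i].astype(int) for i in range(3)]
mk=((g-r>=1)&(g>85)&(g<140)).astype(np.uint8)*255
print(rect(mk,m,.02,(335,200,400,250)))
c=N.mean(0)
# knob from both views
ms=camera_model("scene");i2=cv2.imread("pics/scene0.png")
k=(i2.max(2)<50).astype(np.uint8)*255
print("knob scene",rect(k,ms,.235,(320,270,370,315)))
kn=ray(m,[(369.5,158.5)],.235)[0,:2]*1000
print("near mid",c,"yaw mid->knob",a(kn-c),np.linalg.norm(kn-c))
# scene corners via depth
d=np.load("pics/scene0.npy");print(d[222,340],d[340,290])
E
```

```text
[[510.47058916  15.92495844]
 [524.04894828 -91.11294889]] 107.89571558830214
[[510.47058916  15.92495844]
 [633.1944156   31.12784577]
 [743.6076135   47.4554904 ]] [[524.04894828 -91.11294889]
 [640.39809858 -77.18224077]]
yaw L 7.702213045290378 7.061759134694657 R 6.8276315942996 near 7.229675331939504 len 235.2595302363554Traceback (most recent call last):
  File "<stdin>", line 14, in <module>
  File "h.py", line 12, in rect
    c=max(cv2.findContours(k,0,2)[0],key=cv2.contourArea)
ValueError: max() iterable argument is empty
```

```bash
cat >> h.py <<'E'
from scipy.spatial.transform import Rotation as Ro
def plan(x,y,z,yaw):
    """TCP target (m), yaw of tool x (deg), tool down -> turn first, then shift (target tool axes)"""
    s=get_state();Rc=Ro.from_quat(s["eef_rot"]);Rt=Ro.from_euler('z',yaw,degrees=True)*Ro.from_euler('x',180,degrees=True)
    d=np.array([x,y,z])-s["tool_pos"]
    print("t",round(s["clock"],2),"pos",s["tool_pos"].round(4),"turn",(Rc.inv()*Rt).as_rotvec().round(4),"shift",Rt.inv().apply(d).round(4),"n",np.ceil(np.linalg.norm(d)/.04))
E
python3 - <<'E'
from h import *
plan(.45,-.15,.25,30.4)
E
```

```text
t 0.1 pos [ 0.1963 -0.5928  0.249 ] turn [-1.600e-03 -1.000e-04 -2.107e-01] shift [ 0.4429 -0.2535 -0.001 ] n 13.0
```

```bash
python3 -m inch '1 0 0 0 0 0 -0.105; 1 0 0 0 0 0 -0.105; 1 0.033 -0.019 0 0 0 0; 1 0.033 -0.019 0 0 0 0; 1 0.033 -0.019 0 0 0 0; 1 0.033 -0.019 0 0 0 0; 1 0.033 -0.019 0 0 0 0; 1 0.033 -0.019 0 0 0 0; 1 0.033 -0.019 0 0 0 0; 1 0.033 -0.019 0 0 0 0; 1 0.033 -0.019 0 0 0 0; 1 0.033 -0.019 0 0 0 0; 1 0.033 -0.019 0 0 0 0; 1 0.033 -0.019 0 0 0 0; 1 0.033 -0.019 0 0 0 0'; python3 - <<'E'
from h import *
plan(.476,.289,.20,30.4);print(get_state()["q"].round(2))
E
```

```text
clock: 1.35
tool_pos: [0.4422, -0.1616, 0.2496]
eef_rot: [0.965, 0.262, -0.0, -0.0]
contact_force: [0.7, -0.4, 0.2]
opening: 1.002
finger_force: 0.0
t 1.35 pos [ 0.4422 -0.1616  0.2496] turn [-0.0003  0.0005 -0.0007] shift [ 0.2571 -0.3716  0.0496] n 12.0
[ 0.39  0.5  -0.21  2.01  0.17  0.65 -0.97]
```

```bash
python3 -m inch '1 0.02 -0.0286 0.0038 0 0 0; 1 0.02 -0.0286 0.0038 0 0 0; 1 0.02 -0.0286 0.0038 0 0 0; 1 0.02 -0.0286 0.0038 0 0 0; 1 0.02 -0.0286 0.0038 0 0 0; 1 0.02 -0.0286 0.0038 0 0 0; 1 0.02 -0.0286 0.0038 0 0 0; 1 0.02 -0.0286 0.0038 0 0 0; 1 0.02 -0.0286 0.0038 0 0 0; 1 0.02 -0.0286 0.0038 0 0 0; 1 0.02 -0.0286 0.0038 0 0 0; 1 0.02 -0.0286 0.0038 0 0 0; 1 0.018 -0.0286 0.0038 0 0 0; 1 0 0 0 0 0 0; 1 0 0 0 0 0 0'; python3 - <<'E'
from h import *
m=camera_model("wrist");p,d=snapshot("wrist");cv2.imwrite("pics/w1.png",p[:,:,::-1])
hsv=cv2.cvtColor(p,cv2.COLOR_RGB2HSV)
mk=cv2.inRange(hsv,(5,90,90),(22,255,255))
print("carton",rect(mk,m,.042,(0,0,640,480)))
plan(.476,.289,.017,30.4)
E
```

```text
clock: 2.6
tool_pos: [0.4756, 0.2902, 0.1996]
eef_rot: [0.965, 0.264, -0.0, -0.0]
contact_force: [0.1, -0.2, 0.5]
opening: 0.999
finger_force: 0.0
carton (((511.8116760253906, 310.82086181640625), (178.69175720214844, 61.596435546875), 30.459716796875), (282, 54, 81, 219), 16071.5)
t 2.65 pos [0.4761 0.2878 0.1997] turn [0.0006 0.0015 0.0006] shift [ 0.0006 -0.0011  0.1827] n 5.0
```

View pics/w1.png

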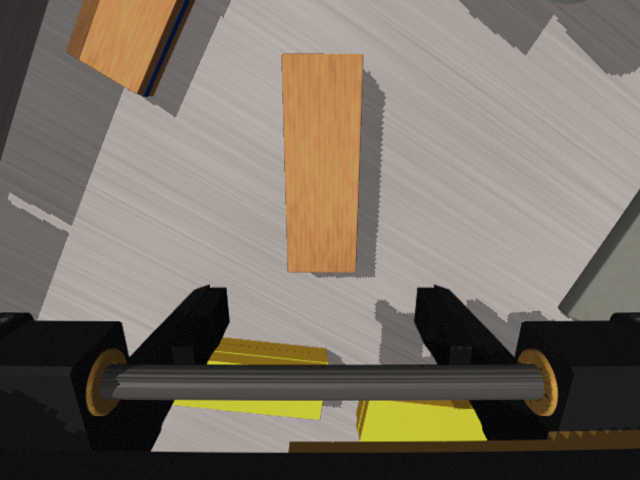

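The wrist view shows the brown carton at pixels (282..362, 54..272), upright between the fingers. The wrist and top positions agree within 2 mm. I'll descend and grip.

```bash
python3 -m inch '1 0.002 -0.001 0.035 0 0 0; 1 0 0 0.035 0 0 0; 1 0 0 0.035 0 0 0; 1 0 0 0.03 0 0 0; 1 0 0 0.028 0 0 0; 1 0 0 0.0195 0 0 0; 1 0 0 0 0 0 0; 1 0 0 0 0 0 0; -1 0 0 0 0 0 0; -1 0 0 0 0 0 0; -1 0 0 0 0 0 0; -1 0 0 0 0 0 0; -1 0 0 0 0 0 0; -1 0 0 0 0 0 0; -1 0 0 0 0 0 0; -1 0 0 0 0 0 0' 45; python3 -c "
from h import *
plan(.477,.290,.017,30.4)"
```

```text
clock: 3.98
tool_pos: [0.4783, 0.2903, 0.019]
eef_rot: [0.965, 0.262, 0.001, -0.0]
contact_force: [-0.1, -0.5, 6.9]
opening: 0.695
finger_force: 45.0
t 3.98 pos [0.4783 0.2903 0.019 ] turn [-0.0002 -0.0019 -0.0004] shift [-0.0013 -0.0005  0.002 ] n 1.0
```

```bash
python3 -m inch '-1 0 0 -0.01 0 0 0; -1 0 0 -0.03 0 0 0; -1 0 0 -0.04 0 0 0; -1 0 0 -0.04 0 0 0; -1 0 0 -0.01 0 0 0; -1 0 0 0 0 0 0.1; -1 0 0 0 0 0 0.1; -1 0 0 0 0 0 0.1; -1 0 0 0 0 0 0.1; -1 0 0 0 0 0 0; -1 0 0 0 0 0 0'; python3 -c "
from h import *
plan(.4665,-.0438,.10,7.4)"
```

```text
clock: 4.9
tool_pos: [0.4773, 0.2894, 0.1476]
eef_rot: [0.998, 0.066, -0.0, 0.0]
contact_force: [-0.6, -0.9, -2.6]
opening: 0.701
finger_force: 45.0
t 4.9 pos [0.4773 0.2894 0.1476] turn [0.0009 0.0008 0.0036] shift [-0.0537  0.3291  0.0476] n 9.0
```

```bash
python3 -m inch '-1 -0.0055 0.033 0.004 0 0 0.004; -1 -0.0055 0.033 0.004 0 0 0; -1 -0.0055 0.033 0.004 0 0 0; -1 -0.0055 0.033 0.005 0 0 0; -1 -0.0055 0.033 0.005 0 0 0; -1 -0.0055 0.033 0.005 0 0 0; -1 -0.0055 0.033 0.005 0 0 0; -1 -0.0055 0.033 0.005 0 0 0; -1 -0.0055 0.033 0.005 0 0 0; -1 -0.0042 0.032 0.005 0 0 0; -1 0 0 0 0 0 0; -1 0 0 0 0 0 0; -1 0 0 0 0 0 0'; python3 - <<'E'
from h import *
plan(.4665,-.0438,.10,7.4)
for n in("top","wrist"):
    p,d=snapshot(n);cv2.imwrite(f"pics/{n}2.png",p[:,:,::-1])
a=cv2.imread("pics/top2.png")[130:280,310:430];a=cv2.resize(a,(384,480),interpolation=2)
cv2.imwrite("pics/c2.png",np.hstack([a,cv2.imread("pics/wrist2.png")[:,112:528]]))
E
```

```text
clock: 5.98
tool_pos: [0.4662, -0.0428, 0.1008]
eef_rot: [0.998, 0.064, 0.0, -0.0]
contact_force: [1.0, -0.0, -2.3]
opening: 0.701
finger_force: 45.0
t 5.98 pos [ 0.4662 -0.0428  0.1008] turn [-0.0009 -0.0006 -0.0016] shift [0.0001 0.001  0.0008] n 1.0
```

View pics/c2.png

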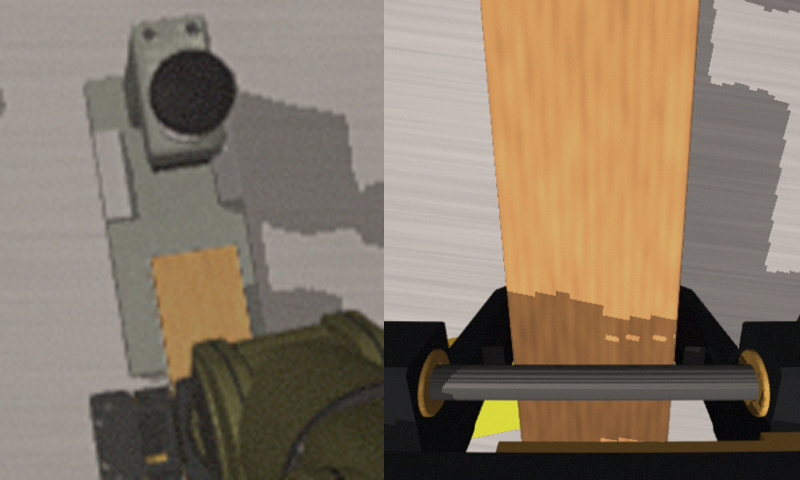

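```bash
python3 - <<'E'
from h import *
m=camera_model("top");a=np.radians(7.4);O=np.array([645,-20.6])
def pf(pts,z,s,o):
    P=ray(m,[(o[0]+(x+.5)/s-.5,o[1]+(y+.5)/s-.5) for x,y in pts],z)[:,:2]*1000
    d=P-O;return np.c_[d@[np.cos(a),np.sin(a)],d@[-np.sin(a),np.cos(a)]].round(1)
print("fence crop1 L(in,in2,out) R(in,out)",pf([(118,320),(128,320),(82,325),(235,300),(270,300)],.028,4.4,(325,125)).tolist())
im=cv2.imread("pics/top2.png");hsv=cv2.cvtColor(im,cv2.COLOR_BGR2HSV)
mk=cv2.inRange(hsv,(5,90,90),(22,255,255));mk[:,:350]=0;mk[:195]=0;mk[245:]=0;mk[:,395:]=0
k=cv2.morphologyEx(mk,cv2.MORPH_OPEN,np.ones((3,3)))
c=max(cv2.findContours(k,0,2)[0],key=cv2.contourArea).reshape(-1,2)
P=pf(c,.124,1,(0,0));print("carton x max",P[:,0].max(),"y range by x:")
for x0 in range(-110,-45,12):
    q=P[(P[:,0]>x0)&(P[:,0]<x0+12)];
    if len(q):print(x0,q[:,1].min(),q[:,1].max(),q[:,0].max())
b,g,r=[cv2.GaussianBlur(im,(3,3),0)[:,:,i].astype(int) for i in range(3)]
for row in(168,180,190,200,215):print(row,[(x,int(b[row,x]),int(g[row,x]),int(r[row,x])) for x in range(334,400,3)] if row in(180,) else "")
E
```

```text
fence crop1 L(in,in2,out) R(in,out) [[-4.9, 32.3], [-5.7, 26.6], [-4.7, 53.1], [-3.3, -35.6], [-6.3, -55.3]]
carton x max -52.1 y range by x:
-110 -29.4 32.6 -100.7
-98 -29.6 32.8 -87.0
-86 -28.8 31.0 -75.0
-74 -28.7 33.0 -63.6
-62 -27.9 29.8 -52.1
168 
180 [(334, 145, 152, 158), (337, 146, 153, 158), (340, 128, 134, 139), (343, 143, 147, 154), (346, 145, 151, 157), (349, 92, 100, 101), (352, 110, 120, 122), (355, 98, 109, 110), (358, 56, 61, 63), (361, 55, 60, 62), (364, 51, 54, 56), (367, 44, 49, 51), (370, 44, 48, 50), (373, 47, 50, 53), (376, 88, 93, 96), (379, 106, 110, 116), (382, 107, 111, 116), (385, 102, 107, 112), (388, 101, 106, 111), (391, 102, 106, 111), (394, 101, 106, 111), (397, 101, 105, 111)]
190 
200 
215
```

```bash
python3 -m inch '-1 0 0.0026 0.018 0 0 0; -1 0 0 0.02 0 0 0; -1 0 0 0.012 0 0 0; -1 0.015 0 0 0 0 0; -1 0.02 0 0 0 0 0; -1 0.005 0 0 0 0 0; -1 0 0 0 0 0 0; -1 0 0 0 0 0 0'; python3 - <<'E'
from h import *
plan(.4665,-.0438,.043,7.4)
for n in("top","scene"):
    p,d=snapshot(n);cv2.imwrite(f"pics/{n}3.png",p[:,:,::-1])
a=cv2.imread("pics/top3.png")[130:250,325:415];a=cv2.resize(a,(360,480),interpolation=2)
b=cv2.imread("pics/scene3.png")[270:400,230:395];b=cv2.resize(b,(440,347),interpolation=2)
W=np.zeros((480,800,3),np.uint8);W[:,:360]=a;W[:347,360:]=b
cv2.imwrite("pics/c3.png",W)
E
```

```text
clock: 6.75
tool_pos: [0.5052, -0.0402, 0.0509]
eef_rot: [0.998, 0.064, -0.0, -0.0]
contact_force: [-0.6, -0.2, -1.9]
opening: 0.699
finger_force: 45.0
t 6.75 pos [ 0.5052 -0.0402  0.0509] turn [-0.0002  0.0008 -0.0016] shift [-0.0389 -0.0014  0.0079] n 1.0
```

View pics/c3.png

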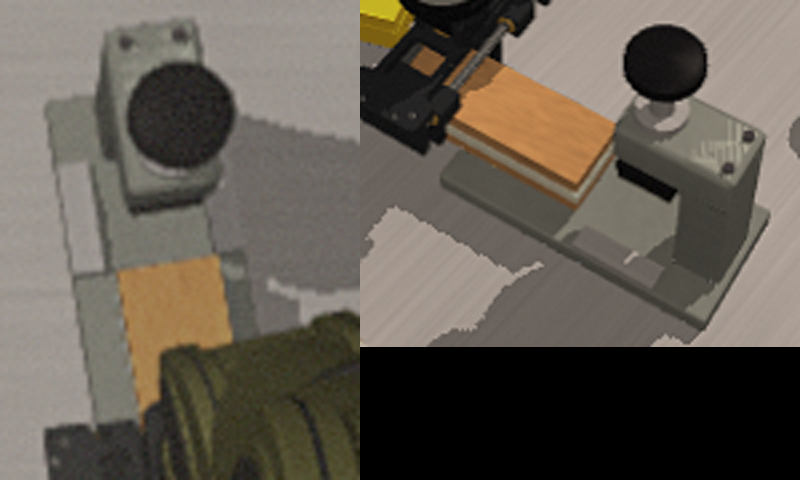

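```bash
cat > m.py <<'E'
from h import *
a=np.radians(7.4);O=np.array([645.15,-21.8])
def pf(m,uv,z):
    d=ray(m,uv,z)[:,:2]*1000-O;return np.c_[d@[np.cos(a),np.sin(a)],d@[-np.sin(a),np.cos(a)]]
def carton(f,z,y0,y1,x0=345,x1=395):
    m=camera_model("top");im=cv2.imread(f);s=cv2.cvtColor(im,cv2.COLOR_BGR2HSV)
    k=cv2.inRange(s,(5,90,70),(22,255,255));q=np.zeros_like(k);q[y0:y1,x0:x1]=k[y0:y1,x0:x1]
    c=max(cv2.findContours(cv2.morphologyEx(q,cv2.MORPH_OPEN,np.ones((3,3))),0,1)[0],key=cv2.contourArea).reshape(-1,2)
    ys=range(c[:,1].min()+4,y1-1)
    l=pf(m,[(c[c[:,1]==y][:,0].min()-.5,y) for y in ys],z);r=pf(m,[(c[c[:,1]==y][:,0].max()+.5,y) for y in ys],z)
    t=pf(m,[(x,c[c[:,0]==x][:,1].min()-.5) for x in range(c[:,0].min()+4,c[:,0].max()-6)],z)
    F=lambda p,i,j:(np.degrees(np.arctan(np.polyfit(p[:,i],p[:,j],1)[0])).round(2),p[:,j].mean().round(1))
    print("L",F(l,0,1),"R",F(r,0,1),"front",F(t,1,0),t[:,0].max().round(1))
E
python3 -c "
from m import *
carton('pics/top3.png',.0735,190,216)"
```

```text
L (np.float64(-0.76), np.float64(31.5)) R (np.float64(0.36), np.float64(-30.7)) front (np.float64(-0.53), np.float64(-13.0)) -11.8
```

```bash
python3 -m inch '-1 0.01 0.0004 0.003 0 0 0; -1 0.015 0 0.003 0 0 0; -1 0.015 0 0 0 0 0; -1 0.015 0 0 0 0 0; -1 0.01 0 0 0 0 0; -1 0.004 0 0 0 0 0; -1 0 0 0 0 0 0; -1 0 0 0 0 0 0'; python3 -m inch '-1 0.003 0 0 0 0 0; -1 0.002 0 0 0 0 0; -1 0 0 0 0 0 0;-1 0 0 0 0 0 0'; python3 -c "
from h import *
plan(.4665,-.0438,.043,7.4)"
```

```text
clock: 7.52
tool_pos: [0.573, -0.033, 0.0446]
eef_rot: [0.998, 0.063, -0.001, 0.0]
contact_force: [-0.4, -0.0, -1.1]
opening: 0.7
finger_force: 45.0
clock: 7.85
tool_pos: [0.5793, -0.0322, 0.0448]
eef_rot: [0.998, 0.063, -0.0, 0.0]
contact_force: [-0.1, 0.1, -2.3]
opening: 0.701
finger_force: 45.0
t 7.85 pos [ 0.5793 -0.0322  0.0448] turn [ 0.0001  0.0002 -0.0033] shift [-0.1133 -0.003   0.0018] n 3.0
```

```bash
for i in 1 2; do python3 -m inch '-1 0.0015 0 0 0 0 0; -1 0 0 0 0 0 0; -1 0 0 0 0 0 0' | egrep 'pos|force'; done; python3 -m inch '-1 0.001 0 0 0 0 0; -1 0 0 0 0 0 0; -1 0 0 0 0 0 0' | egrep 'pos|force';python3 -m inch '-1 0.001 0 0 0 0 0; -1 0 0 0 0 0 0; -1 0 0 0 0 0 0' | egrep 'pos|force'
```

```text
tool_pos: [0.581, -0.0319, 0.0448]
contact_force: [-0.5, -0.3, -2.4]
finger_force: 45.0
tool_pos: [0.5825, -0.0317, 0.0448]
contact_force: [0.2, -0.3, -2.1]
finger_force: 45.0
tool_pos: [0.5835, -0.0316, 0.0448]
contact_force: [-0.7, 0.1, -1.4]
finger_force: 45.0
tool_pos: [0.5842, -0.0316, 0.0447]
contact_force: [-0.9, 0.0, -1.7]
finger_force: 45.0
```

```bash
for i in 1 2 3; do python3 -m inch '-1 0.001 0 0 0 0 0; -1 0 0 0 0 0 0; -1 0 0 0 0 0 0' | egrep 'pos|contact'; done
```

```text
tool_pos: [0.5842, -0.0316, 0.0446]
contact_force: [-3.8, -0.1, -1.1]
tool_pos: [0.5843, -0.0316, 0.0444]
contact_force: [-4.9, -0.1, -1.1]
tool_pos: [0.5844, -0.0316, 0.0442]
contact_force: [-6.7, -0.4, -1.2]
```

```bash
python3 -m inch '-1 -0.0015 0 0 0 0 0; -1 0 0 0.002 0 0 0; -1 0 0 0.002 0 0 0; -1 0 0 0 0 0 0; -1 0 0 0 0 0 0' | egrep 'pos|contact'; for i in 1 2 3; do python3 -m inch '-1 0 0 0.001 0 0 0; -1 0 0 0 0 0 0; -1 0 0 0 0 0 0' | egrep 'pos|contact'; done
```

```text
tool_pos: [0.5843, -0.0317, 0.0404]
contact_force: [-4.6, -1.5, -2.4]
tool_pos: [0.5843, -0.0317, 0.0395]
contact_force: [-5.2, -1.2, -0.8]
tool_pos: [0.5844, -0.0317, 0.039]
contact_force: [-6.7, -1.6, 4.0]
tool_pos: [0.5844, -0.0317, 0.039]
contact_force: [-8.5, -1.4, 12.3]
```

```bash
python3 -m inch '-1 0 0 -0.001 0 0 0; -1 0 0 0 0 0 0; 1 0 0 0 0 0 0; 1 0 0 0 0 0 0; 1 0 0 0 0 0 0; 1 0 0 0 0 0 0; 1 0 0 0 0 0 0; 1 0 0 0 0 0 0; 1 0 0 -0.01 0 0 0; 1 0 0 -0.02 0 0 0; 1 0 0 -0.03 0 0 0;1 0 0 -0.04 0 0 0;1 0 0 -0.04 0 0 0; 1 0 0 -0.04 0 0 0; 1 -0.03 0 -0.025 0 0 0; 1 -0.04 0 -0.01 0 0 0; 1 -0.04 0 0 0 0 0; 1 -0.03 0 0 0 0 0; 1 0 0 0 0 0 0; 1 0 0 0 0 0 0'; python3 - <<'E'
from m import *
plan(.6799,-.0173,.265,7.4)
for n in("top","scene"):
    p,d=snapshot(n);cv2.imwrite(f"pics/{n}4.png",p[:,:,::-1])
carton('pics/top4.png',.062,176,228)
carton('pics/top4.png',.062,196,228)
a=cv2.imread("pics/top4.png")[130:250,325:415];a=cv2.resize(a,(360,480),interpolation=2)
b=cv2.imread("pics/scene4.png")[270:400,230:395];b=cv2.resize(b,(440,347),interpolation=2)
W=np.zeros((480,800,3),np.uint8);W[:,:360]=a;W[:347,360:]=b
cv2.imwrite("pics/c4.png",W)
E
```

```text
clock: 12.43
tool_pos: [0.4457, -0.0493, 0.2548]
eef_rot: [0.998, 0.063, 0.0, 0.0]
contact_force: [0.7, 0.3, 1.1]
opening: 0.997
finger_force: 0.0
t 12.43 pos [ 0.4457 -0.0493  0.2548] turn [ 0.0006 -0.0003 -0.004 ] shift [ 0.2364 -0.0015 -0.0102] n 6.0
L (np.float64(0.4), np.float64(29.4)) R (np.float64(0.74), np.float64(-33.0)) front (np.float64(2.38), np.float64(23.0)) 28.8
L (np.float64(0.06), np.float64(29.2)) R (np.float64(0.09), np.float64(-33.4)) front (np.float64(8.52), np.float64(-12.2)) -8.9
```

View pics/c4.png

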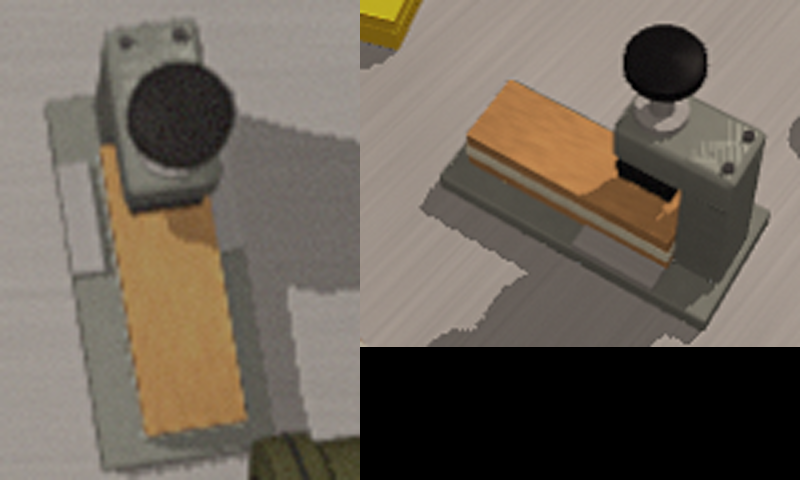

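The carton sits flat between the fences and against the column: its near end is at crop (147,437)–(245,422), its far end under the head. Next I'll close the fingers and press the knob.

```bash
python3 -m inch '-1 0 0 -0.012 0 0 -0.004; -1 0.03 -0.001 0 0 0 0; -1 0.035 -0.001 0 0 0 0; -1 0.035 0 0 0 0 0; -1 0.035 0 0 0 0 0; -1 0.035 0 0 0 0 0; -1 0.035 0 0 0 0 0; -1 0.03 0 0 0 0 0; -1 0 0 0 0 0 0; -1 0 0 0 0 0 0; -1 0 0 0 0 0 0' 20; python3 - <<'E'
from m import *
plan(.6793,-.0165,.224,7.4)
E
```

```text
clock: 13.45
tool_pos: [0.6796, -0.0163, 0.2651]
eef_rot: [0.998, 0.065, -0.001, 0.0]
contact_force: [-0.5, -1.2, 0.2]
opening: 0.193
finger_force: 0.0
t 13.45 pos [ 0.6796 -0.0163  0.2651] turn [-0.      0.0012  0.0009] shift [-0.0003  0.0002  0.0411] n 2.0
```

```bash
python3 -m inch '-1 0 0 0.01 0 0 0; -1 0 0 0.01 0 0 0; -1 0 0 0.01 0 0 0; -1 0 0 0.005 0 0 0; -1 0 0 0 0 0 0; -1 0 0 0 0 0 0'|egrep 'pos|force|open'; for i in 1 2 3 4; do python3 -m inch '-1 0 0 0.004 0 0 0; -1 0 0 0.004 0 0 0;-1 0 0 0 0 0 0' |egrep 'pos|contact'; done
```

```text
tool_pos: [0.6792, -0.0166, 0.2308]
contact_force: [-2.4, -0.4, 4.0]
opening: 0.004
finger_force: 2.2
tool_pos: [0.6794, -0.0167, 0.2229]
contact_force: [-2.5, 0.2, 5.4]
tool_pos: [0.6795, -0.0166, 0.2155]
contact_force: [-3.4, -1.0, 8.1]
tool_pos: [0.6796, -0.0166, 0.2114]
contact_force: [-8.6, -0.5, 25.6]
tool_pos: [0.6797, -0.0166, 0.2109]
contact_force: [-24.1, -0.5, 63.1]
```

```bash
python3 -m inch '-1 0 0 -0.003 0 0 0; -1 0 0 -0.002 0 0 0; -1 0 0 0 0 0 0'|egrep 'pos|contact'; python3 -m inch '-1 0 0 0 0 0 0; -1 0 0 0 0 0 0; -1 0 0 0 0 0 0;-1 0 0 0 0 0 0; -1 0 0 0 0 0 0; -1 0 0 0 0 0 0' |egrep 'pos|contact'; python3 - <<'E'
from m import *
p,d=snapshot("scene");cv2.imwrite("pics/scene5.png",p[:,:,::-1])
b=p[270:400,230:395,::-1];cv2.imwrite("pics/c5.png",cv2.resize(b,(660,520),interpolation=2))
E
```

```text
tool_pos: [0.6796, -0.0166, 0.2113]
contact_force: [-14.0, -0.2, 39.0]
tool_pos: [0.6796, -0.0166, 0.2112]
contact_force: [-15.1, -1.1, 38.8]
```

View pics/c5.png

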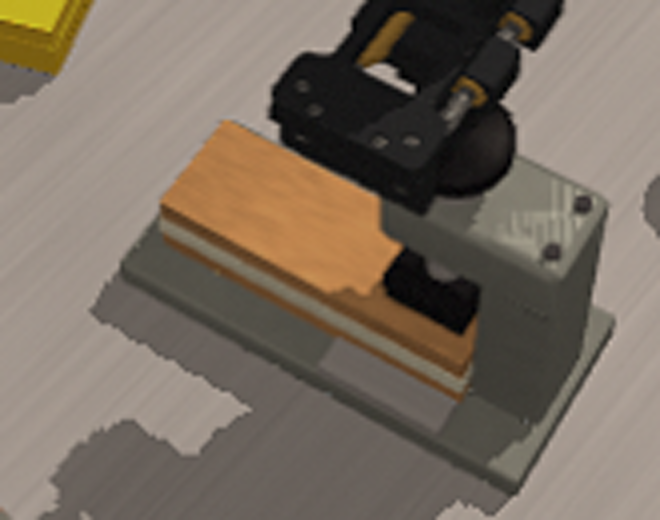

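The knob is down, the black pad bears on the carton at about (430,290), and the carton is still home. Now I'll release it and go back to the grasp pose.

```bash
python3 -m inch '-1 0 0 -0.006 0 0 0; -1 0 0 -0.012 0 0 0; -1 0 0 -0.012 0 0 0; -1 0 0 -0.015 0 0 0; -1 0 0 -0.02 0 0 0; -1 0 0 -0.01 0 0 0; 1 -0.02 0 0 0 0 0; 1 -0.03 0 0 0 0 0; 1 -0.03 0 0 0 0 0; 1 -0.016 0 0 0 0 0; 1 0 0 0 0 0 0; 1 0 0 0 0 0 0; 1 0 0 0 0 0 0; 1 0 0 0 0 0 0'; python3 - <<'E'
from m import *
plan(.5843,-.0325,.04,7.4)
p,d=snapshot("top");cv2.imwrite("pics/top6.png",p[:,:,::-1])
E
```

```text
clock: 16.92
tool_pos: [0.5859, -0.0284, 0.2786]
eef_rot: [0.998, 0.065, 0.001, -0.0]
contact_force: [-0.1, -0.3, -0.2]
opening: 0.586
finger_force: 0.0
t 16.92 pos [ 0.5859 -0.0284  0.2786] turn [-0.0002 -0.0011  0.0011] shift [-0.0021  0.0038  0.2386] n 6.0
```

```bash
python3 -m inch '1 -0.002 0.0035 0 0 0 0; 1 0 0 0 0 0 0; 1 0 0 0 0 0 0; 1 0 0 0 0 0 0; 1 0 0 0.03 0 0 0; 1 0 0 0.04 0 0 0; 1 0 0 0.04 0 0 0; 1 0 0 0.04 0 0 0; 1 0 0 0.035 0 0 0; 1 0 0 0.025 0 0 0; 1 0 0 0.018 0 0 0; 1 0 0 0.01 0 0 0; 1 0 0 0 0 0 0; 1 0 0 0 0 0 0';python3 -m inch '-1 0 0 0 0 0 0; -1 0 0 0 0 0 0; -1 0 0 0 0 0 0; -1 0 0 0 0 0 0; -1 0 0 0 0 0 0; -1 0 0 0 0 0 0; -1 0 0 0 0 0 0; -1 0 0 0 0 0 0' 45
```

```text
clock: 18.13
tool_pos: [0.5834, -0.0326, 0.0411]
eef_rot: [0.998, 0.065, 0.0, 0.0]
contact_force: [0.0, -0.2, -1.1]
opening: 0.998
finger_force: 0.0
clock: 18.8
tool_pos: [0.5835, -0.0325, 0.0417]
eef_rot: [0.998, 0.065, 0.001, 0.0]
contact_force: [-1.3, -0.2, 6.6]
opening: 0.697
finger_force: 45.0
```

```bash
python3 -m inch '-1 0 0 -0.003 0 0 0; -1 0 0 -0.003 0 0 0; -1 -0.015 0 0 0 0 0; -1 -0.02 0 0 0 0 0; -1 -0.025 0 0 0 0 0; -1 -0.025 0 0 0 0 0; -1 -0.025 0 0 0 0 0; -1 -0.015 0 -0.01 0 0 0; -1 0 0 -0.03 0 0 0; -1 0 0 -0.04 0 0 0; -1 0 0 -0.03 0 0 0; -1 0 0 0 0 0 0.1; -1 0 0 0 0 0 0.1; -1 0 0 0 0 0 0.09; -1 0 0 0 0 0 0; -1 0 0 0 0 0 0'; python3 - <<'E'
from m import *
plan(.4574,-.3188,.10,-9.3)
E
```

```text
clock: 20.13
tool_pos: [0.4589, -0.0488, 0.1568]
eef_rot: [0.997, -0.079, -0.0, 0.0]
contact_force: [-0.3, -0.2, -3.0]
opening: 0.7
finger_force: 45.0
t 20.13 pos [ 0.4589 -0.0488  0.1568] turn [0.0004 0.0002 0.0047] shift [0.0421 0.2667 0.0568] n 7.0
```

```bash
python3 -m inch '-1 0.0047 0.02 0 0 0 0.005; -1 0.0047 0.03 0 0 0 0; -1 0.0047 0.035 0 0 0 0; -1 0.0047 0.035 0 0 0 0; -1 0.0047 0.035 0.007 0 0 0; -1 0.0047 0.035 0.01 0 0 0; -1 0.0047 0.035 0.01 0 0 0; -1 0.0047 0.025 0.01 0 0 0; -1 0.0045 0.017 0.01 0 0 0; -1 0 0 0.01 0 0 0; -1 0 0 0 0 0 0; -1 0 0 0 0 0 0; -1 0 0 0 0 0 0'; python3 - <<'E'
from m import *
plan(.4574,-.3188,.0415,-9.3)
p,d=snapshot("top");cv2.imwrite("pics/top7.png",p[:,:,::-1])
q,d=snapshot("scene");b=np.hstack([cv2.resize(p[140:340,300:540,::-1],(400,333)),cv2.resize(q[240:480,60:360,::-1],(400,320))[[*range(320)]+[319]*13]])
cv2.imwrite("pics/c7.png",b)
E
```

```text
clock: 21.22
tool_pos: [0.4572, -0.3171, 0.1]
eef_rot: [0.997, -0.081, -0.0, -0.001]
contact_force: [0.4, 0.6, -0.8]
opening: 0.7
finger_force: 45.0
t 21.22 pos [ 0.4572 -0.3171  0.1   ] turn [-0.0014  0.0004  0.0004] shift [0.0005 0.0017 0.0585] n 2.0
```

View pics/c7.png

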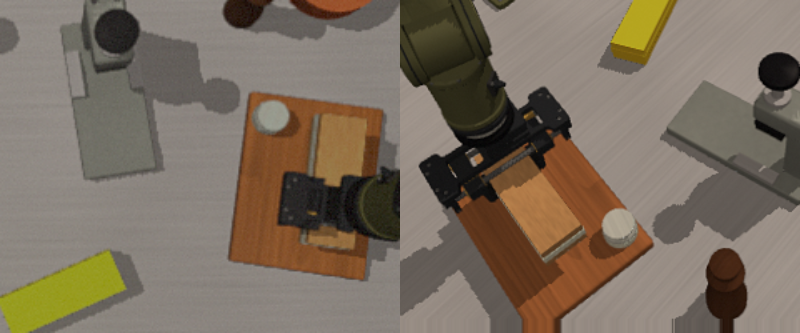

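The carton is over the board, clear of the tin (tin at crop (270,117), carton at (335,180)), and the knob is back up.

```bash
python3 -m inch '-1 0 0 0.015 0 0 0; -1 0 0 0.018 0 0 0; -1 0 0 0.012 0 0 0; -1 0 0 0.007 0 0 0; -1 0 0 0.003 0 0 0; -1 0 0 0.001 0 0 0; -1 0 0 0 0 0 0; -1 0 0 0 0 0 0' | egrep 'pos|contact'; for i in 1 2 3; do python3 -m inch '-1 0 0 0.001 0 0 0; -1 0 0 0 0 0 0; -1 0 0 0 0 0 0' | egrep 'pos|contact'; done
```

```text
tool_pos: [0.4572, -0.3193, 0.0444]
contact_force: [0.0, 0.3, -2.1]
tool_pos: [0.4569, -0.3192, 0.0431]
contact_force: [0.0, -0.6, -2.3]
tool_pos: [0.4569, -0.3192, 0.0419]
contact_force: [0.2, 0.3, -1.2]
tool_pos: [0.457, -0.3192, 0.0417]
contact_force: [-2.4, 0.0, 5.8]
```

```bash
python3 -m inch '1 0 0 0 0 0 0; 1 0 0 0 0 0 0; 1 0 0 0 0 0 0; 1 0 0 0 0 0 0; 1 0 0 0 0 0 0; 1 0 0 0 0 0 0; 1 0 0 -0.01 0 0 0; 1 0 0 -0.02 0 0 0; 1 0 0 -0.03 0 0 0; 1 0 0 -0.04 0 0 0; 1 0 0 -0.04 0 0 0; 1 0 0 -0.04 0 0 0; 1 -0.03 0 0 0 0 0; 1 -0.03 0.0 0 0 0 0; 1 -0.03 0.0 0 0 0 0; 1 0 0.0 0 0 0 0; 1 0 0 0 0 0 0; 1 0 0 0 0 0 0'; python3 - <<'E'
from h import *
p,d=snapshot("top");m=camera_model("top");cv2.imwrite("pics/top8.png",p[:,:,::-1])
uv=[(x,y) for y in range(190,310,10) for x in range(440,530,6)]
Z=np.array([d[y,x] for x,y in uv]);n=cv2.undistortPoints(np.array(uv,float).reshape(-1,1,2),m["intrinsics"],m["dist"]).reshape(-1,2)
V=m["view"];P=(np.c_[n*Z[:,None],Z]-V[:3,3])@V[:3,:3]
c=P[(P[:,2]>.053)&(P[:,2]<.07)&(np.hypot(P[:,0]-.597,P[:,1]+.258)>.04)];print(len(c),c.mean(0).round(3),c.min(0).round(3),c.max(0).round(3))
dx=c.mean(0)[:2]-[.4965,-.315];print("board frame",dx@[.987,-.1616],dx@[.1616,.987])
A=np.linalg.lstsq(np.c_[c[:,:2],np.ones(len(c))],c[:,2],rcond=None)[0];print("tilt",A[:2].round(3))
cv2.imwrite("pics/c8.png",cv2.resize(p[100:340,180:560,::-1],(760,480)))
E
```

```text
clock: 24.23
tool_pos: [0.3691, -0.3046, 0.2215]
eef_rot: [0.997, -0.082, 0.001, 0.0]
contact_force: [0.1, -0.8, 0.2]
opening: 0.998
finger_force: 0.0
32 [ 0.495 -0.323  0.061] [ 0.423 -0.359  0.057] [ 0.568 -0.282  0.066]
board frame 0.0003108282200433285 -0.008310442503428675
tilt [ 0.003 -0.018]
```

View pics/c8.png

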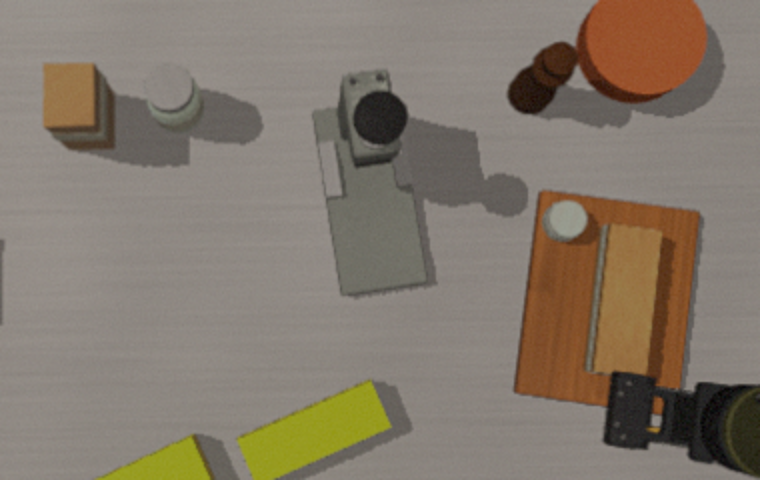

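The carton lies flat at board (0,-8) mm (crop pixels (630,300)). The knob is up, the bystanders in view haven't moved, and the gripper is clear.

```bash
python3 -c "
from plant import *
print(r.finish_job())"
```

```text
the job is handed in; nothing more can be done
None
```

The job is handed in, with no verdict returned: I pushed the carton home in the press, held the knob on its stop for over 0.5 s, and set the carton down flat about 8 mm from the board's centre, with the knob back up at about 24 s on the clock.

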